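Screw down the fixing screw in a deep-bored jig block

ROBOT

A 6-joint arm with a two-finger parallel gripper is mounted at the origin on the work surface. World frame = base frame: x ahead of the robot, y to its left, z up, the work surface at z = 0. Lengths are in mm, angles in rad, forces in N, time in s.
With the tool pointing down it reaches from about 350 to 975 mm from the base axis. Payload 7.1 kg.
Tool frame: the origin (TCP) lies on the front face of the gripper's body, between the roots of the fingers; the fingertips stand 80 mm ahead of it and the grasp point (between the pads) lies 61 mm ahead of it (env.tips_ahead is the distance from the TCP to the fingertips, in mm); z points along the fingers, y is the line along which they close (so a half turn about z gives the same grasp; the last joint's range is limited). The gripper opens to 88 mm and grips with 3 to 60 N. Pads are 20 mm wide; open, the fingers measure 115 mm over their backs; the gripper's body (75 mm by 178 mm) begins 61 mm behind the grasp point.
Start: joints at [-1.162, 0.423, 1.63, -0, 1.089, -0.019], TCP at [259.309, -568.651, 302.675] pointing down, gripper open.
Joint ranges: [-3, 3], [-0.9, 2.11], [0.09, 2.58], [-1.31, 4.45], [0.11, 2.69], [-2.54, 2.54]. Speed limits (rad/s): [2.39, 2.39, 3.01, 3.14, 3.14, 3.14].

INTERFACE

Orientations are given as a unit quaternion [x, y, z, w].
In Python, from station import env, set_gripper, viewer, workorder gives the robot as it stands. Calls block until the motion is done:
- env.reach(position, orientation): joint-space move of the TCP to a pose.
- env.move_l(position, rot=None, rate=150, f_stop=None): straight line of the TCP; rot=None keeps the orientation; rate is the mean speed in mm/s. With f_stop (N) it stops when the force on the tool has changed by that much, and returns True; else False.
- env.move_joints(angles): joint-space move.
- set_gripper(opening): finger opening in mm; the grip force is fixed at half the most; returns when the fingers have stopped.
- env.hold(seconds).
- env.ik(position, orientation): joint angles nearest the present ones, or None.
- env.read_state(): the state.
- viewer.camera(name): name is "side" or "top" or "wrist"; returns the picture (420x560x3 uint8, blue, green, red); there is no depth.
- viewer.camera_params(name): a dict with "fx", "fy", "cx", "cy" (pixels), "pose" (4x4, takes a point from camera to world coordinates); the wrist camera has in their place "tool_from_camera" (4x4, takes a point from camera to tool coordinates, whose origin is the TCP and whose axes are the flange's). Camera axes: x right, y up, looking along -z (the intrinsics and any distortion apply to the point x, -y, -z); pixel columns grow to the right and rows downward; lengths in mm; the calibration is good to about 2 mm. The wrist camera is an equidistant fisheye: a pixel r from the principal point sees the ray r / f radians off the axis. A picture is of the moment at which its call begins: read the wrist's pose just before it. camera_params takes no time and is no camera call.
A pose or a line that the arm cannot do raises env.IKError and nothing moves.
- workorder.sign_off(): hands the job in; it is judged then, once.
The state is a dict: "time_s": time; "qpos": joint angles; "dq": joint speeds; "tau": joint torques, N m; "tool_pos": TCP position; "orientation": TCP orientation; "force": force on the tool from outside, world axes, zero at the start; "wrist_torque": the same for the moment, N m; "width": finger opening in mm; "grip_force": force on a finger pad.
Only numpy, scipy, OpenCV 4.12 (cv2) and the standard library are available. Lean on these libraries where they do the work, as an engineer would, in place of code of your own. Each camera call takes 0.05 s, during which the arm holds its last target. There are 200 camera calls.

TASK

Take the square-headed fixing screw out of the plywood rack, lower it into the deep well in the top of the wooden jig block, and find the start of the thread at the bottom by feel, keeping the screw upright and pressing only gently. Then screw it in clockwise until its flange sits flat on the block, and let go. Leave the round-knobbed pin in the rack and everything else on the bench as they are.

Things in the scene. Friction and masses are not known exactly. Their poses are not given: they have to be found in the camera images.
- screw: Steel right-handed screw, 110 mm long, about 0.2 kg, hanging upright by its flange in one of the rack's two holes. Origin: its lower end (tip), on its axis; z runs up to the head. Nose cone 4 mm across at the tip, 10.6 mm from 7 mm up; plain shank 10.6 mm; flange 42 mm across, 71 to 76 mm up; dark square head 24 x 24 mm, 76 to 110 mm up, flats square to its x and y.
- screw_lugs (a point): On the screw's axis, 12 mm above its tip: the underside of its thread. The thread is four equal short lugs round the shank, 28 mm across overall, 12 to 19 mm above the tip, each 24 degrees wide, centred on the screw's +x, -x, +y and -y. Clockwise seen from above (yaw falling) screws it in.
- screw_flange (a point): Centre of the underside of the screw's flange, 71 mm above its tip.
- screw_head (a point): Centre of the screw's square head, 93 mm above its tip; good height to grip.
- jig: Light wooden block 110 x 110 x 76 mm, fixed to the bench by two small steel ears on its local +y and -y sides. Origin: centre of its underside. In the middle of its top is a round well 35 mm across, with a fixed steel thread insert 45 mm down.
- well_mouth (a point): Centre of the well's mouth, level with the block's top, 76 mm above the bench; axes as the block's, z up. Lugs resting on the thread's lands: flange 14 mm above the block. Lugs dropped in the gaps: flange 4 to 5.5 mm above it. Then it goes down 1 mm per 10 degrees clockwise (36 mm a turn), so 40 to 55 degrees seats the flange; a solid stop comes about 12 degrees later.
- thread_top (a point): Centre of the insert's flat top, 45 mm down the well. A 13 mm hole takes nose and shank (29 mm deep). Round it four flat lands and four gaps, 36 degrees wide, 90 degrees apart; how the gaps lie to the block is unknown and differs each time: up to 90 degrees of turning finds them. The drop is clearest turning anticlockwise. The held screw does not fall by itself: follow it with light pressure.
- rack: Plywood rack 90 x 210 x 85 mm, fixed. Origin: centre of its underside. Two 35 mm holes in its top, 55 mm from its middle on local +y and -y; the top is 85 mm above the bench. One hole holds the screw, the other the pin, in either order.
- pin: Locating pin with a ROUND dark wooden knob (30 mm across) and the same 42 mm flange, as long as the screw (its top 124 mm above the bench), but a plain shank without thread lugs: not to be used. Origin: its lower end, z up.
- wrench: Steel spanner, 150 mm, lying on the bench. Bystander.
- hammer: Hammer with dark wooden handle, 260 mm, lying on the bench. Bystander.
- glue: White glue bottle, 48 mm across, 120 mm high. Bystander. Origin: centre of its underside.
- oil: Amber bottle, 60 mm across, 150 mm high. Bystander. Origin: centre of its underside.
- slats: Stack of wooden slats, 70 x 200 x 72 mm. Bystander. Origin: centre of its underside.
- offcut: Wooden offcut 70 x 35 x 30 mm. Bystander. Origin: centre of its underside.
- cup: White mug, 72 mm across, 85 mm high. Bystander. Origin: centre of its underside.
- drill: Cordless drill lying on its side, 64 mm high. Bystander.
Mind the look-alikes: they are no part of the job. Leave any pink, red or turquoise look-alike of the screw alone.

How it is judged (in metres and radians):
On the way, in this order (a step that is already met when the one before it is completed fails the run):
1. the screw's nose is down in the well of the jig block, the screw not yet in the thread (horizontal distance between screw and well_mouth below 0.012 m and z of screw in the frame of well_mouth below -0.02 m and z of screw_flange in the frame of well_mouth above 0.0085 m), for 0.1 s.
2. the lugs have dropped into the gaps of the thread, the flange not yet on the block (z of screw_flange in the frame of well_mouth between 0.0022 and 0.0075 m and horizontal distance between screw_flange and well_mouth below 0.006 m and angle between screw's own z axis and vertical below 0.1 rad), for 0.1 s.
At the end, for the whole second after the job is handed in: The screw is threaded down into the jig block with its flange within 1.5 mm of the block's top and within 4 mm of the well's centre, upright within 0.04 rad, at rest and released (z of screw_flange in the frame of well_mouth below 0.0015 m and horizontal distance between screw_flange and well_mouth below 0.004 m and angle between screw's own z axis and vertical below 0.04 rad and linear speed of screw below 0.01 m/s and contact force between screw and the fingers below 0.1 N); the robot touches nothing.
It fails at once if the thread is forced while it is being started: the screw bears on the jig block or its thread with more than 30 N while its flange is still more than 3 mm above the block (contact force between screw and jig above 30 N and z of screw_flange in the frame of well_mouth above 0.003 m).
It fails at once if the screw is cross-threaded: tilted more than 0.12 rad with its lugs at the thread (z of screw in the frame of well_mouth below -0.05 m and horizontal distance between screw and well_mouth below 0.02 m and angle between screw's own z axis and vertical above 0.12 rad).
It fails at once if the pin is taken or knocked out of its place in the rack (distance of pin from where it was at the start of the episode above 0.015 m).
It fails at once if something else on the bench is shoved away or knocked over (distance of any of wrench, hammer, glue, oil, slats, offcut, cup, drill from where it was at the start of the episode above 0.03 m).
It also fails if it takes over 64 s, if anything falls off the work surface, if the arm or the gripper's body presses on something with over 40 N, if the wrist force passes 120 N, or if a joint passes its speed limit or range.

## Working session

There is one attempt and no reset: what is moved stays moved. The work goes in short steps, each a Python script; the robot and the scene stay as the last script left them, time stands still between calls to the robot, and variables do not carry over. Pictures are saved under pics/ and viewed, at most 10 in all, crops included, and the job is handed in when it is done.

```bash
mkdir -p pics; ls; python3 - <<'E'
from station import env, viewer
import cv2, numpy as np
for n in ("top","side","wrist"):
    cv2.imwrite(f"pics/{n}0.png", viewer.camera(n))
    p=viewer.camera_params(n); print(n,{k:(np.round(v,3).tolist()) for k,v in p.items()})
print(env.read_state())
a=cv2.imread("pics/top0.png");b=cv2.imread("pics/side0.png")
E
```

```text
pics
top {'fx': 487.75, 'fy': 487.75, 'cx': 283.139, 'cy': 199.018, 'pose': [[0.001, 0.993, -0.12, 426.144], [-1.0, 0.002, 0.008, 20.852], [0.008, 0.12, 0.993, 1244.316], [0.0, 0.0, 0.0, 1.0]]}
side {'fx': 426.549, 'fy': 426.549, 'cx': 280.229, 'cy': 213.278, 'pose': [[-0.813, 0.439, -0.383, 186.256], [-0.582, -0.594, 0.556, 578.404], [0.017, 0.674, 0.738, 836.987], [0.0, 0.0, 0.0, 1.0]]}
wrist {'fx': 325.192, 'fy': 325.192, 'cx': 281.855, 'cy': 211.281, 'tool_from_camera': [[-0.001, 0.952, 0.305, 84.914], [1.0, -0.0, 0.002, 0.258], [0.002, 0.305, -0.952, -82.798], [0.0, 0.0, 0.0, 1.0]]}
{'time_s': 0.15, 'qpos': array([-1.16201177e+00,  4.23670470e-01,  1.63045384e+00,  3.07859315e-06,
        1.08859988e+00, -1.89941032e-02]), 'dq': array([ 0.00036441, -0.00333005, -0.00248018, -0.00103003, -0.00070347,
       -0.00248952]), 'tau': array([ 3.56164091e-04, -5.44987822e+01, -2.73917967e+01,  6.44417549e-02,
        2.03806499e-02, -3.13607052e-05]), 'tool_pos': array([ 259.18529864, -568.3829643 ,  302.10080925]), 'orientation': array([ 9.77212745e-01,  2.12261467e-01, -1.08231268e-04, -5.55321327e-04]), 'force': array([ 0.06350047,  0.87934157, -0.25666961]), 'wrist_torque': array([0.01206955, 0.06794895, 0.00947067]), 'grip_force': 0.0, 'width': 87.94004447568463}
```

View pics/top0.png

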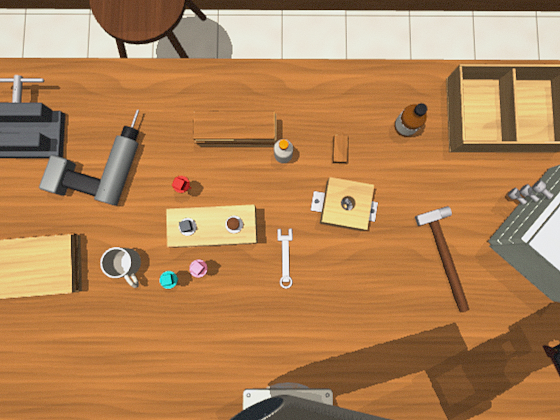

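View pics/side0.png

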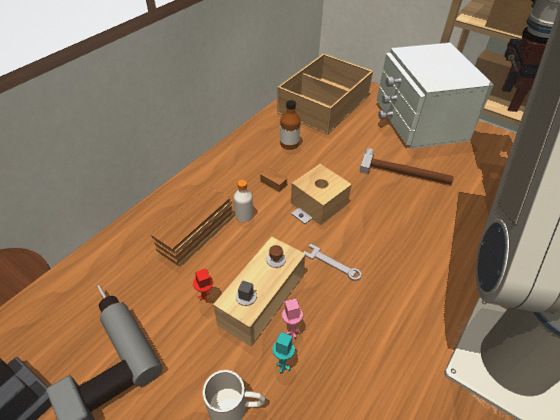

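```bash
cat > h.py <<'E'
from station import env, set_gripper, viewer, workorder
import cv2, numpy as np
from scipy.spatial.transform import Rotation as R
def ray(name,uv,tp=None,q=None):
    p=viewer.camera_params(name); u,v=uv
    x,y=(u-p['cx'])/p['fx'],(v-p['cy'])/p['fy']
    if name=='wrist':
        th=np.hypot(x,y); s=np.sin(th)/max(th,1e-9); d=np.array([x*s,-y*s,-np.cos(th)])
        T=np.eye(4); T[:3,:3]=R.from_quat(q).as_matrix(); T[:3,3]=tp
        M=T@np.array(p['tool_from_camera'])
    else:
        d=np.array([x,-y,-1]); M=np.array(p['pose'])
    d=M[:3,:3]@d; return M[:3,3],d/np.linalg.norm(d)
def tri(rays):
    A=sum(np.eye(3)-np.outer(d,d) for o,d in rays); b=sum((np.eye(3)-np.outer(d,d))@o for o,d in rays)
    X=np.linalg.solve(A,b); return X,[np.linalg.norm(np.cross(X-o,d)) for o,d in rays]
def atz(r,z):
    o,d=r; return o+d*(z-o[2])/d[2]
def down(yaw):  # tool y axis (closing line) at angle yaw from world y... tool x at angle yaw
    c,s=np.cos(yaw),np.sin(yaw)
    return R.from_matrix(np.array([[c,s,0],[s,-c,0],[0,0,-1]]).T.T).as_quat()
E
python3 - <<'E'
from h import *
print(np.array(R.from_quat(env.read_state()['orientation']).as_matrix()).round(3).tolist())
for n,t,s in (("screw top",(186,226),(246,289)),("pin top",(233,223.5),(277,252)),("mouth",(348,203.5),(321.5,184))):
    X,e=tri([ray('top',t),ray('side',s)]); print(n,X.round(1),np.round(e,1))
a=cv2.imread("pics/top0.png");b=cv2.imread("pics/side0.png")
f=lambda i,x,y,w,h:cv2.resize(i[y:y+h,x:x+w],(400,300),interpolation=cv2.INTER_CUBIC)
cv2.imwrite("pics/crop1.png",np.vstack([np.hstack([f(a,160,195,100,75),f(a,305,170,80,60)]),np.hstack([f(b,215,235,100,75),f(b,280,160,80,60)])]))
E
```

```text
[[0.91, 0.415, -0.0], [0.415, -0.91, 0.001], [0.0, -0.001, -1.0]]
screw top [499.6 237.2 110. ] [0.5 0.5]
pin top [504.5 127.5 111.1] [1.6 1.6]
mouth [ 557.4 -145.9   70.9] [0.4 0.4]
```

View pics/crop1.png

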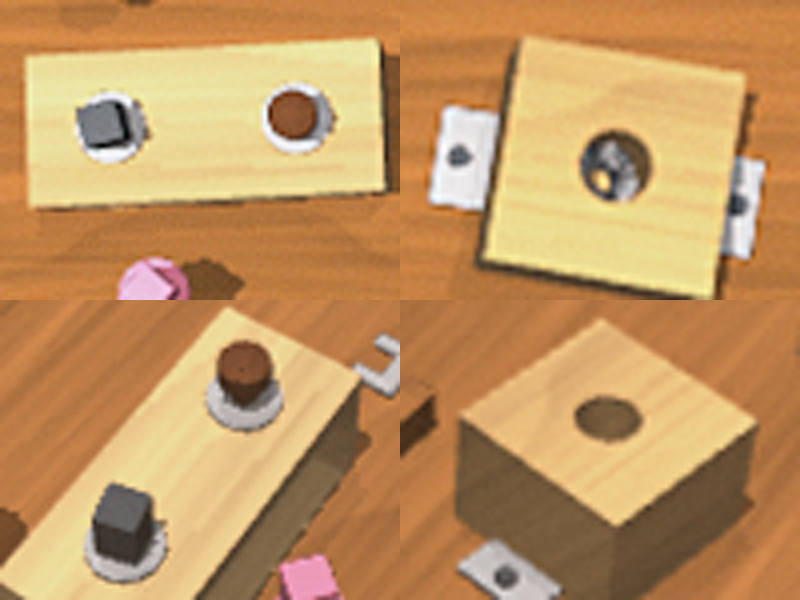

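Candidates: the dark square head at top (185,226) / side (246,287) is the screw. The round brown knob at (233,223) is the pin. The red (181,184), pink (198,268) and turquoise (168,280) ones are decoys. The crop confirms the square head, with the well at top (348.2,203.2). Triangulated heights are 110 to 124 mm for the head and about 71 to 76 mm for the mouth, so they're roughly right. I'll refine them with the wrist camera.

```bash
python3 - <<'E'
from h import *
import json
out={}
def look(k,x,y,z,yaw):
    env.reach([x,y,z],down(yaw)); s=env.read_state(); im=viewer.camera('wrist'); cv2.imwrite(f"pics/{k}.png",im)
    out[k]=[s['tool_pos'].tolist(),s['orientation'].tolist()]; print(k,s['time_s'],s['tool_pos'].round(1),s['qpos'].round(2)); return im
ims=[]
for k,x,y,z,yaw in (("wa",557,-146,260,-0.25),("wb",557,-146,260,2.89),("sa",499,237,300,3.58),("sb",499,237,300,0.44)):
    im=look(k,x,y,z,yaw); ims.append(cv2.resize(im[110:310,150:417],(400,300),interpolation=cv2.INTER_CUBIC))
json.dump(out,open('poses.json','w'))
cv2.imwrite("pics/w4.png",np.vstack([np.hstack(ims[:2]),np.hstack(ims[2:])]))
E
```

```text
wa 2.025 [ 556.9 -146.6  260.1] [-0.28  0.4   1.77 -0.    0.96  1.54]
wb 4.725 [ 557. -146.  260.] [-0.28  0.4   1.77 -0.    0.96 -1.6 ]
sa 6.225 [499.3 236.3 299.9] [ 0.42  0.32  1.79 -0.    1.03 -1.59]
sb 8.925 [499.  236.9 300. ] [0.42 0.32 1.79 0.   1.03 1.55]
```

View pics/w4.png

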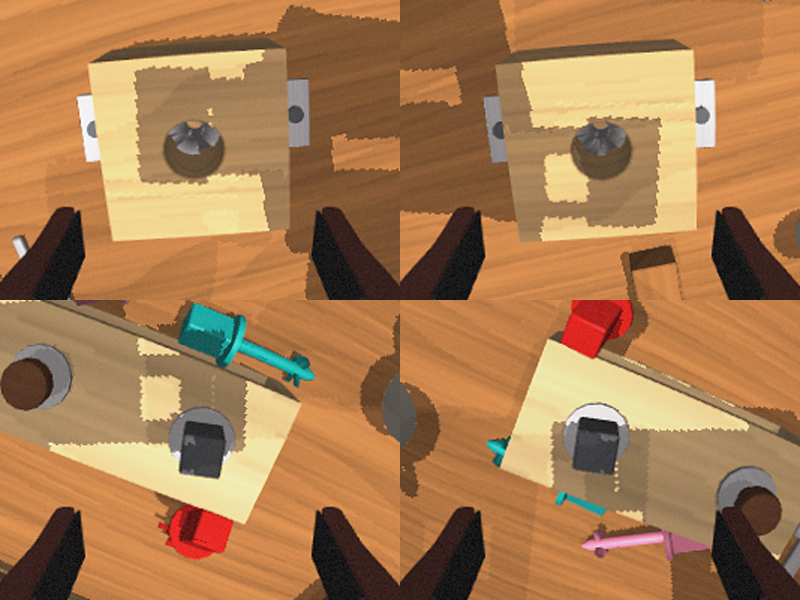

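The well rim is at about (279.3,210) in wa and (284,210) in wb. The dark square head is at about (284,210) in sa and (281,207) in sb. I'll triangulate the rim and enlarge the head to get its corners.

```bash
python3 - <<'E'
from h import *
import json
P=json.load(open('poses.json'))
X,e=tri([ray('wrist',uv,*P[k]) for k,uv in (('wa',(279.3,210)),('wb',(284.2,210)))]);print('mouth',X.round(1),np.round(e,1))
o=[]
for k in('sa','sb'):
    im=cv2.imread(f'pics/{k}.png'); c=im[170:245,250:316]
    c=(255*(c/255.)**0.5).astype('uint8'); c=cv2.resize(c,(400,454),interpolation=cv2.INTER_CUBIC)  # scale 6.06
    for i in range(0,66,10): cv2.line(c,(int(i*6.06),0),(int(i*6.06),6),(0,0,255),1); 
    for i in range(0,75,10): cv2.line(c,(0,int(i*6.06)),(6,int(i*6.06)),(0,0,255),1)
    o.append(c)
cv2.imwrite('pics/heads.png',np.hstack(o))
E
```

```text
mouth [ 557.5 -144.3   74.2] [0.1 0.1]
```

View pics/heads.png

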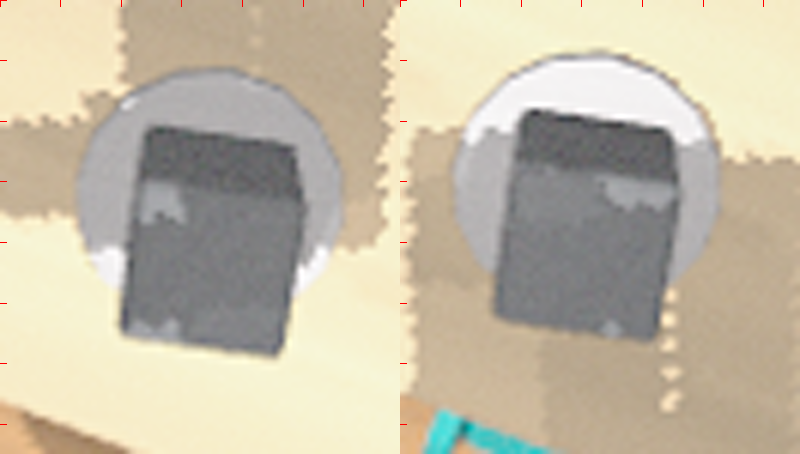

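```bash
python3 - <<'E'
from h import *
import json
P=json.load(open('poses.json'))
S=400/66
A=[(138,178),(304,199),(279,356),(121,334)];B=[(257,341),(93,318),(111,160),(279,182)]
C=[]
for a,b in zip(A,B):
    X,e=tri([ray('wrist',(250+u/S,170+v/S),*P[k]) for k,(u,v) in (('sa',a),('sb',b))]);C.append(X);print(X.round(1),np.round(e,1))
C=np.array(C);print('ctr',C.mean(0).round(1))
for i in range(4):
    d=C[(i+1)%4]-C[i];print(np.hypot(*d[:2]).round(1),np.degrees(np.arctan2(d[1],d[0])).round(1)%90)
E
```

```text
[491.9 224.  122.6] [0.1 0.1]
[485.  246.2 122.1] [0. 0.]
[507.2 253.2 122.3] [0.2 0.2]
[513.9 231.3 121.9] [0.1 0.1]
ctr [499.5 238.7 122.2]
23.2 17.200000000000003
23.3 17.7
22.9 17.099999999999994
23.2 18.400000000000006
```

The head top centre is (499.5, 238.7, 122), with sides of about 23 mm and a yaw of 17.6° mod 90. The mouth is (557.5, -144.3, 74). Both heights read about 2 mm low, which fits the stated calibration. Next I'll grasp the screw.

```bash
python3 - <<'E'
from h import *
q=down(np.radians(17.6))
env.reach([499.5,238.7,230],q); set_gripper(65)
hit=env.move_l([499.5,238.7,174.5],rate=80,f_stop=8)
s=env.read_state();print(hit,s['tool_pos'].round(1))
if not hit:
    set_gripper(0); s=env.read_state(); print(s['time_s'],s['width'],s['grip_force'],s['force'].round(1))
    hit=env.move_l([499.5,238.7,310],rate=120,f_stop=15); s=env.read_state();print(hit,s['tool_pos'].round(1),s['width'],s['force'].round(1),s['time_s'])
E
```

```text
False [499.7 238.8 174.6]
11.475 23.86204920586505 29.874389469623566 [ 0.1 -0.   1.8]
False [499.1 238.5 309.2] 23.603602555817744 [ 0.1  0.7 -2.9] 12.7583
```

```bash
python3 - <<'E'
from h import *
q=down(np.radians(17.6))
env.reach([557.5,-144.3,300],q); env.move_l([557.5,-144.3,246],rate=120)
s=env.read_state();print(s['tool_pos'].round(1),s['time_s'],s['force'].round(1),s['width'],s['wrist_torque'].round(2))
w=viewer.camera('wrist');t=viewer.camera('side');cv2.imwrite('pics/h_w.png',w);cv2.imwrite('pics/h_s.png',t)
c=cv2.resize(w[130:290,180:390],(525,400),interpolation=cv2.INTER_CUBIC)
d=cv2.resize(t[90:240,270:370],(267,400),interpolation=cv2.INTER_CUBIC)
cv2.imwrite('pics/hover.png',np.hstack([c,d]))
# predicted side pixels
p=viewer.camera_params('side');M=np.linalg.inv(np.array(p['pose']))
for z in (86,76):
    X=M@np.array([557.5,-144.3,z,1]);print(z,p['cx']+p['fx']*X[0]/-X[2],p['cy']-p['fy']*X[1]/-X[2])
E
```

```text
[ 557.9 -143.9  246.2] 14.8 [-0.7  0.6 -1.1] 23.97581351786622 [ 0.09 -0.03  0.01]
86 321.51593299040536 180.03281711321114
76 321.1744760350938 182.85723764594695
```

View pics/hover.png

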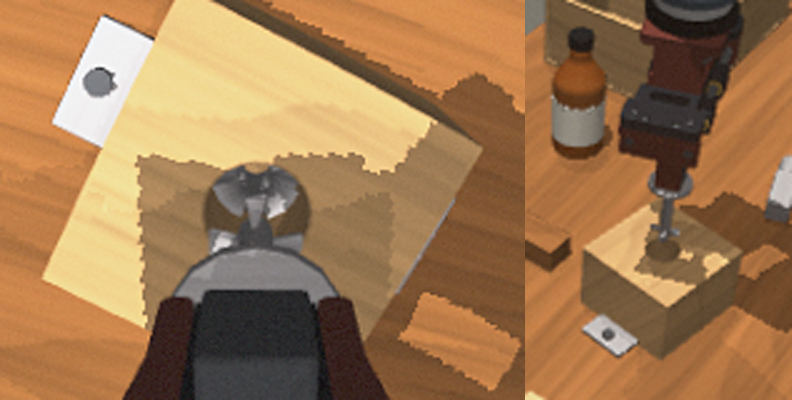

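The screw hangs upright and centred over the well mouth. The tip is at about (245,215) in the wrist crop, in the middle of the hole. I'll lower it gently.

```bash
python3 - <<'E'
from h import *
def st(m,h): 
    s=env.read_state();print(m,h,s['tool_pos'].round(2),s['force'].round(1),s['wrist_torque'].round(2),round(s['time_s'],2));return h
if not st('a',env.move_l([557.5,-144.3,196],rate=50,f_stop=6)):
    if not st('b',env.move_l([557.5,-144.3,177],rate=10,f_stop=5)): pass
    env.hold(.2); st('h',0)
E
```

```text
a False [ 557.72 -144.36  196.34] [ 0.6 -0.2 -1.7] [ 0.04 -0.04  0.  ] 16.05
b False [ 557.53 -144.29  177.07] [-0.1 -0.9 -2.4] [-0.01  0.05 -0.01] 18.1
h 0 [ 557.51 -144.31  177.02] [ 0.7  0.6 -1.5] [-0.05 -0.    0.02] 18.3
```

```bash
python3 - <<'E'
from h import *
def st(m,h): 
    s=env.read_state();print(m,h,s['tool_pos'].round(2),s['force'].round(1),s['wrist_torque'].round(2),round(s['time_s'],2));return h
st('b',env.move_l([557.5,-144.3,168.5],rate=8,f_stop=4)); env.hold(.2); st('h',0)
w=viewer.camera('side');cv2.imwrite('pics/c_s.png',w)
cv2.imwrite('pics/c.png',cv2.resize(w[130:230,270:370],(600,600),interpolation=cv2.INTER_CUBIC))
E
```

```text
b True [ 557.53 -144.3   171.6 ] [-0.2 -0.5  5.2] [ 0.07  0.03 -0.03] 19.0
h 0 [ 557.53 -144.29  171.61] [ 0.1 -0.4  5.3] [-0.02 -0.   -0.09] 19.2
```

View pics/c.png

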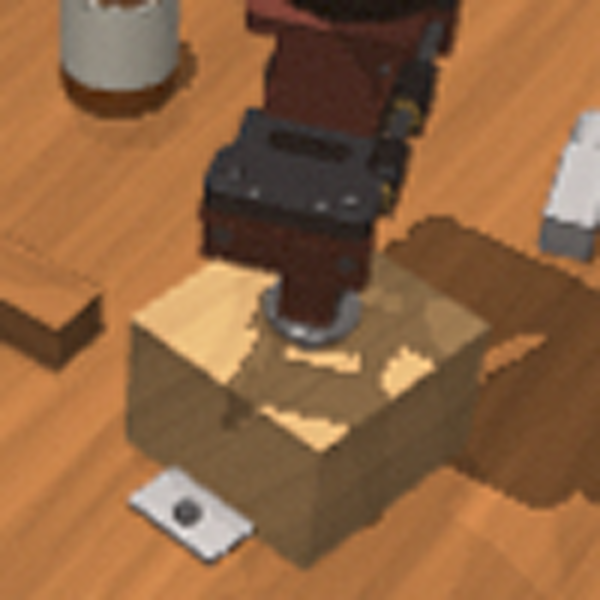

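The flange underside in the crop is at about (310,307), which corresponds to z≈82, or 6 mm above the block. The lugs on the lands would put it at 14 mm. So by luck they went straight into the gaps. I'll follow the thread clockwise with light pressure.

```bash
cat >> h.py <<'E'
def st(m,h=None): 
    s=env.read_state();print(m,h,s['tool_pos'].round(2),s['force'].round(1),s['wrist_torque'].round(2),round(s['time_s'],2),s['width'].round(1));return s
E
python3 - <<'E'
from h import *
x,y=557.5,-144.3
st('press',env.move_l([x,y,170.6],rate=4,f_stop=4))
yaw=17.6; z=env.read_state()['tool_pos'][2]
for i in range(4):
    yaw-=4; z-=0.4
    h=env.move_l([x,y,z],rot=down(np.radians(yaw)),rate=4,f_stop=10)
    s=st(f'{yaw:.1f} {z:.2f}',h)
    if h or s['force'][2]>15: break
E
```

```text
Traceback (most recent call last):
  File "h.py", line 23, in st
    s=env.read_state();print(m,h,s['tool_pos'].round(2),s['force'].round(1),s['wrist_torque'].round(2),round(s['time_s'],2),s['width'].round(1));return s
                                                                                                                            ^^^^^^^^^^^^^^^^
AttributeError: 'float' object has no attribute 'round'
```

```bash
sed -i "s/s\['width'\].round(1)/round(s['width'],1)/" h.py
python3 - <<'E'
from h import *
x,y=557.5,-144.3
s=st('now'); yaw=17.6; z=s['tool_pos'][2]
for i in range(4):
    if s['force'][2]>15: break
    yaw-=4; z-=0.4
    h=env.move_l([x,y,z],rot=down(np.radians(yaw)),rate=4,f_stop=10)
    s=st(f'{yaw:.1f} {z:.2f}',h)
    if h: break
E
```

```text
now None [ 557.8  -144.37  171.59] [0.5 0.5 5.2] [ 0.09  0.2  -0.02] 19.48 23.9
13.6 171.19 False [ 557.63 -144.34  171.27] [ 0.1 -0.5  1.9] [-0.01  0.05  0.01] 19.73 23.6
9.6 170.79 False [ 557.59 -144.33  170.8 ] [1.  0.1 1.6] [ 0.   -0.14 -0.03] 19.98 23.8
5.6 170.39 False [ 557.58 -144.31  170.38] [ 1.5 -0.1  0.2] [-0.04 -0.12 -0.01] 20.23 23.7
1.6 169.99 False [ 557.54 -144.31  170.02] [-0.2 -0.8  1.2] [-0.01 -0.04 -0.02] 20.48 23.8
```

```bash
python3 - <<'E'
from h import *
x,y=557.5,-144.3
yaw=1.6; z=169.99
for i in range(15):
    yaw-=4; z-=0.4
    h=env.move_l([x,y,z],rot=down(np.radians(yaw)),rate=4,f_stop=15)
    s=st(f'{yaw:.1f} {z:.2f}',h)
    if h or abs(s['wrist_torque'][2])>.4: break
    if s['force'][2]>8: z+=.15
    elif s['force'][2]<0: z-=.1
E
```

```text
-2.4 169.59 False [ 557.54 -144.31  169.65] [ 0.3 -1.1  2.3] [ 0.04 -0.08  0.01] 20.73 23.7
-6.4 169.19 False [ 557.58 -144.32  169.28] [ 0.2 -0.4  3. ] [ 0.04 -0.07 -0.  ] 20.98 24.0
-10.4 168.79 False [ 557.56 -144.32  168.83] [ 0.4 -0.3  2.8] [-0.03 -0.08 -0.02] 21.23 23.6
-14.4 168.39 False [ 557.51 -144.29  168.38] [ 0.3 -0.3  1.5] [-0.02 -0.12 -0.04] 21.48 23.8
-18.4 167.99 False [ 557.5  -144.3   167.98] [0.9 0.6 0.8] [ 0.05 -0.19  0.03] 21.73 23.6
-22.4 167.59 False [ 557.49 -144.28  167.61] [ 0.1 -0.6  1.9] [ 0.04 -0.09  0.03] 21.98 23.8
-26.4 167.19 False [ 557.52 -144.31  167.22] [1.3 0.  2. ] [ 0.06 -0.07  0.01] 22.23 24.0
-30.4 166.79 False [ 557.53 -144.29  166.82] [ 0.6 -0.5  3.2] [ 0.06 -0.12 -0.02] 22.48 23.9
-34.4 166.39 False [ 557.52 -144.31  166.39] [ 0.8 -0.8  1.9] [ 0.09 -0.08 -0.02] 22.73 24.0
-38.4 165.99 False [ 557.51 -144.3   165.97] [0.7 0.5 1.1] [ 0.03 -0.16 -0.  ] 22.98 24.2
-42.4 165.59 False [ 557.5  -144.31  165.61] [-1.   0.1  1.6] [ 0.07 -0.1  -0.03] 23.23 23.7
-46.4 165.19 False [ 557.75 -144.38  165.57] [-1.3  0.1  7.1] [0.03 0.04 0.04] 23.48 23.8
-50.4 164.79 False [ 558.06 -144.62  165.57] [ 0.4 -1.1  7.5] [-0.12  0.05  0.76] 23.73 24.5
```

The flange has seated: z stopped at 165.57 (nominally 165.5), and the torque rose to 0.76 N m. I'll release the screw and check.

```bash
python3 - <<'E'
from h import *
set_gripper(60); st('open')
env.move_l([557.5,-144.3,260],rate=100); s=st('up')
w=viewer.camera('wrist');t=viewer.camera('side')
a=cv2.resize(w[100:310,150:417],(500,393),interpolation=cv2.INTER_CUBIC);b=cv2.resize(t[140:230,275:344],(300,393),interpolation=cv2.INTER_CUBIC)
cv2.imwrite('pics/end.png',np.hstack([a,b]))
E
```

```text
open None [ 557.47 -144.29  164.75] [ 0.5  0.3 -0.2] [0.12 0.   0.01] 24.46 59.9
up None [ 557.12 -144.19  259.33] [0.3 0.5 0.4] [ 0.11  0.02 -0.02] 25.56 59.7
```

View pics/end.png

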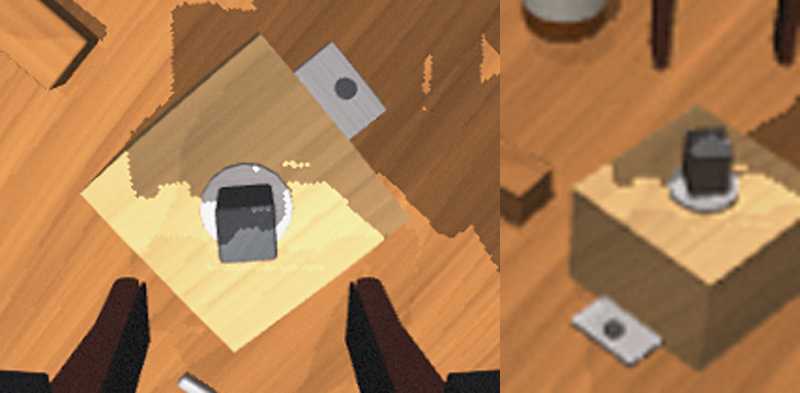

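The screw stands upright and centred in the well, with its flange flat on the block (side crop about (705,192)). The fingers are clear, so I'll hand it in.

```bash
python3 -c "
from station import workorder
print(workorder.sign_off())"
```

```text
the job is handed in; nothing more can be done
None
```

The screw is threaded into the jig block with its flange flat on the top, upright and released; the job was handed in at about 26 s, and sign-off returned no verdict.

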